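Square a litho stone into the registration corner and bar it in

ROBOT

A 6-joint arm with a two-finger parallel gripper is mounted at the origin on the work surface. World frame = base frame: x ahead of the robot, y to its left, z up, the work surface at z = 0. Lengths are in m, angles in rad, forces in N, time in s.
With the tool pointing down it reaches from about 0.275 to 0.75 m from the base axis. Payload 10.2 kg.
Tool frame: the origin (TCP) lies midway between the tips of the shut fingers; the grasp point (between the pads) lies 19 mm behind it (robot.grip_depth is the distance from the TCP to the grasp point, in m); z points along the fingers, y is the line along which they close (so a half turn about z gives the same grasp; the last joint's range is limited). The gripper opens to 88 mm and grips with 3 to 60 N. Pads are 18 mm wide; open, the fingers measure 123 mm over their backs; the gripper's body (75 mm by 187 mm) begins 45 mm behind the grasp point.
Start: joints at [-1.524, 0.313, 1.498, -0, 1.331, -0.223], TCP at [0.14, -0.506, 0.239] pointing down, gripper open.
Joint ranges: [-2.94, 2.94], [-0.97, 2.17], [0.19, 2.56], [-1.23, 4.37], [0.02, 3.11], [-2.88, 2.88]. Speed limits (rad/s): [2.39, 2.39, 3.01, 3.14, 3.14, 3.14].

INTERFACE

Orientations are given as a unit quaternion [x, y, z, w].
In Python, from workcell import robot, optics gives the robot as it stands. The module is installed in compiled form; this text tells all that it offers.
- The arm moves only by the tool jog_arm, never from a script. Its argument "deltas" is a list of rows, each an object of numbers: "x", "y", "z": the shift along the tool's x, y, z scaled (see below); "roll": the turn about the tool's z scaled (see below). A call has 1 to 5 rows; each row shifts and turns the commanded pose from where the row before left it, along the tool's axes as they then stand; what a row does not reach is not made up. The controller multiplies each number of a shift by 0.5 m and each number of a turn by 0.5 rad. A row lasts 1/8 s, in which the tool goes at most 62.5 mm and 10.7 degrees, less where a joint would pass 70% of its speed; a pose out of reach is approached as far as the arm can. A call with a number of a shift or a turn outside -1 to 1 is refused whole. A call with a gripper value outside its range is refused whole. "claw" is the closure, from -1 (fully open) to 1 (shut), set as the call begins (left out, the last holds). The fingers move at their own pace and stop on an object; "squeeze" is the grip in N (left out, the last holds). Time passes only in rows, so rows that do not move let the fingers close. It gives the time, the measured TCP pose, the force, the opening and the grip force at its end, in the units of the state.
- robot.observe(): the state, without advancing time (a new reading comes with each control period).
- optics.get_image(name): name is "scene" or "top" or "wrist"; returns a dict with "frame" (480x640x3 uint8, red, green, blue), "fovy" (degrees; the focal length in pixels is half the picture's height over the tangent of half this angle, whatever the lens; pixels are square), "cx", "cy" (the principal point, pixels), "rvec" (rotation vector, rad) and "tvec" (3), from world to camera coordinates, as OpenCV has them. Camera axes: x right, y down, z forward; pixel columns grow to the right and rows downward; lengths in m; the calibration is good to about 2 mm. A picture is of the moment at which its call begins. There is no depth.
- robot.finish_job(): hands the job in; it is judged then, once.
The state is a dict: "time": time; "q": joint angles; "qd": joint speeds; "joint_torque": joint torques, N m; "tool_pos": TCP position; "tool_rot": TCP orientation; "contact_force": force on the tool from outside, world axes, zero at the start; "torque": the same for the moment, N m; "finger_gap": finger opening in m; "grip_force": force on a finger pad.
Only numpy, scipy, OpenCV 4.12 (cv2) and the standard library are available. Lean on these libraries where they do the work, as an engineer would, in place of code of your own. Each camera call takes 0.05 s, during which the arm holds its last target. There are 200 camera calls.

TASK

On this lithography bench, slide the stone with the dark drawing (pale flower on a black panel) across the table until it lies snug against both rails of the aluminium registration corner, then swing the red gate bar fully shut behind it. Keep the stone flat on the table and never touch its drawing; leave the other stone and everything else on the bench where it is.

Things in the scene. Friction and masses are not known exactly. Their poses are not given: they have to be found in the camera images.
- stone: The stone to move: loose grey limestone slab, 100 mm (own x) by 90 mm (own y) by 30 mm tall, about 0.75 kg, with a black panel with a pale flower on top. Too wide to grip. Origin: centre of its underside; z up. It may start up to 0.25 rad askew.
- drawing: The black drawing panel with the pale flower, 78 (x) by 68 (y) by 1.5 mm, fixed on the middle of the stone's top (30 to 31.5 mm above the table). Do not touch. Origin: centre of its underside.
- other_stone: A second loose stone of the same size whose drawing is pale with small dark flowers; to be left alone. Origin: centre of its underside.
- corner: Fixed aluminium L of two rails, 16 mm wide, 20 mm high. Origin: its inner corner at table height; x away from the robot, y to the left. Back rail: inner face x = 0, from y -110 to +16 mm. Side rail: inner face y = 0, from x -98 to 0 mm. The open sides are -x and -y.
- spot (a point): Where the centre of the stone's underside belongs: x -50, y -45 mm from the inner corner in the corner's frame, with the stone's 100 mm side along the corner's x. A thin flat rust-red sheet, on which nothing catches, marks the place.
- gate (a joint): Angle of the red gate bar about its upright pivot, rad. 0: shut, the bar along the corner's -y, 3 mm clear of the seated stone's near face. It grows as the bar swings out to the robot (1.57: along the corner's -x; stop at 2.2) and stays where left (stiff pivot). Bar 14 mm wide, 6 to 102 mm from the pivot axis, 3 to 19 mm above the table.
- gate_pivot (a point): Top of the gate's pivot axis, 24 mm above the table; fixed at x -110, y +10 mm in the corner's frame.
- gate_knob (a point): Top of the upright black knob (14 mm diameter, rising from the bar to 49 mm above the table) on the gate bar, 92 mm from the pivot axis.
- loupe: Black standing magnifier, 42 mm diameter, 36 mm tall; leave alone. Origin: centre of its underside.
- tumbler: Glass tumbler, 72 mm diameter, 110 mm tall; leave alone. Origin: centre of its underside.
- ink_can: Ink can, 76 mm diameter, 60 mm tall; leave alone. Origin: centre of its underside.
- carton: Small white carton, 45 by 45 by 60 mm tall; leave alone. Origin: centre of its underside.
- crayon_red: Red drawing crayon lying along its own x, 150 mm long, 9 mm thick; leave alone. Origin: underside near the middle.
- crayon_black: Black drawing crayon lying along its own x, 150 mm long, 9 mm thick; leave alone. Origin: underside near the middle.
- brush: Brush lying along its own x, about 200 mm long; leave alone. Origin: underside near the middle.

How it is judged:
On the way, in this order (a step that is already met when the one before it is completed fails the run):
1. the stone with the dark drawing lies snug against both rails (x of stone in the frame of corner between -0.055 and -0.045 m and y of stone in the frame of corner between -0.05 and -0.04 m and angle between the x axis of stone and the x axis of corner, either way round below 0.06 rad and angle between stone's own z axis and vertical below 0.05 rad), for 0.2 s.
2. the gate bar is shut behind it (value of joint gate below 0.08 rad), for 0.2 s.
At the end, for the whole second after the job is handed in: The stone with the dark drawing lies flat and still in the corner, within 5 mm of both rails and squared to within 0.06 rad, and the gate stands within 0.08 rad of shut (all of step 1 and height (world z) of stone below 0.004 m and value of joint gate below 0.08 rad and linear speed of stone below 0.01 m/s); the robot touches nothing.
It fails at once if the drawing is touched (contact force between any of the arm, the fingers and drawing above 0.5 N).
It fails at once if the stone is lifted or tipped (height (world z) of stone above 0.012 m or angle between stone's own z axis and vertical above 0.15 rad).
It fails at once if the other stone is moved by more than 15 mm (distance of other_stone from where it was at the start of the episode above 0.015 m).
It fails at once if another thing on the bench is moved by more than 20 mm (distance of any of loupe, tumbler, ink_can, carton, crayon_red, crayon_black, brush from where it was at the start of the episode above 0.02 m).
It also fails if it takes over 72 s, if anything falls off the work surface, if the arm or the gripper's body presses on something with over 40 N, if the wrist force passes 120 N, or if a joint passes its speed limit or range.

## Working session

There is one attempt and no reset: what is moved stays moved. The work goes in short steps, Python scripts to look and compute and a tool call to move; the robot and the scene stay as the last step left them, time stands still between calls to the robot, and variables do not carry over. Pictures are saved under pics/ and viewed, at most 10 in all, crops included, and the job is handed in when it is done.

Besides the shell and the picture viewer there is one more tool, called by a JSON object that holds its "method" and its "body", one argument or row to a line. jog_arm: Moves the arm, as the interface text tells. Its arguments: {"type":"object","properties":{"deltas":{"type":"array","items":{"type":"object","properties":{"x":{"type":"number","minimum":-1,"maximum":1},"y":{"type":"number","minimum":-1,"maximum":1},"z":{"type":"number","minimum":-1,"maximum":1},"roll":{"type":"number","minimum":-1,"maximum":1}}}},"claw":{"type":"number"},"squeeze":{"type":"number"}},"required":["deltas"]}

```bash
mkdir -p pics; cat > h.py <<'E'
import numpy as np, cv2, json
from workcell import robot, optics
def snap(n,fn):
    d=optics.get_image(n); cv2.imwrite(f'pics/{fn}.png',d['frame'][:,:,::-1])
    c={k:(np.array(d[k]).tolist()) for k in('fovy','cx','cy','rvec','tvec')}
    json.dump(c,open(f'pics/{fn}.json','w')); return d
def cam(fn):
    c=json.load(open(f'pics/{fn}.json')); f=240/np.tan(np.radians(c['fovy'])/2)
    K=np.array([[f,0,c['cx']],[0,f,c['cy']],[0,0,1]]); return K,np.array(c['rvec'],float).ravel(),np.array(c['tvec'],float).ravel()
def w(fn,u,v,z):
    K,r,t=cam(fn);R=cv2.Rodrigues(r)[0]; o=-R.T@t; d=R.T@np.linalg.solve(K,[u,v,1]); return (o+d*(z-o[2])/d[2])[:2]
def px(fn,P):
    K,r,t=cam(fn); return cv2.projectPoints(np.array(P,float).reshape(-1,1,3),r,t,K,None)[0].reshape(-1,2)
E
python3 - <<'E'
from h import *
for n in('scene','top'): snap(n,n+'0'); print(cam(n+'0'))
s=robot.observe();print(s['tool_pos'],s['tool_rot'],s['time'],s['contact_force'])
E
```

```text
(array([[433.50970837,   0.        , 315.9728379 ],
       [  0.        , 433.50970837, 242.16395801],
       [  0.        ,   0.        ,   1.        ]]), array([ 0.91121686,  2.69836107, -0.7964138 ]), array([ 0.45299369, -0.24068869,  1.28349368]))
(array([[512.85569213,   0.        , 320.33707255],
       [  0.        , 512.85569213, 236.95605696],
       [  0.        ,   0.        ,   1.        ]]), array([ 2.16363776, -2.19018508,  0.09842106]), array([-0.02063193,  0.58742945,  1.09948604]))
[ 0.1399354  -0.50580497  0.23822438] [ 9.90913766e-01  1.34497526e-01  7.76462144e-05 -5.63677456e-04] 0.1 [ 0.27990908 -0.43985928 -0.48218174]
```

View pics/top0.png

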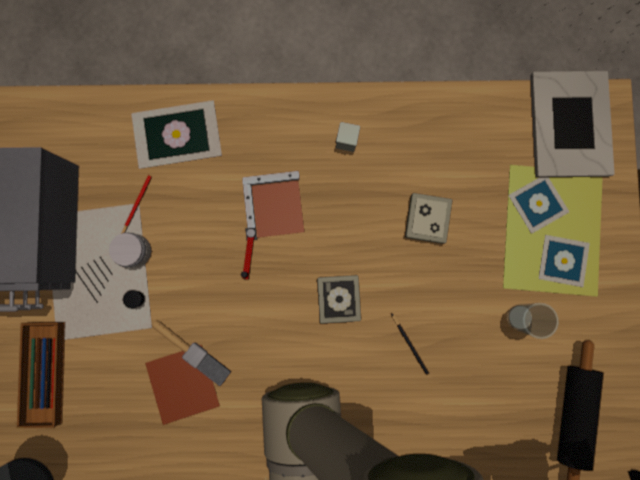

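View pics/scene0.png

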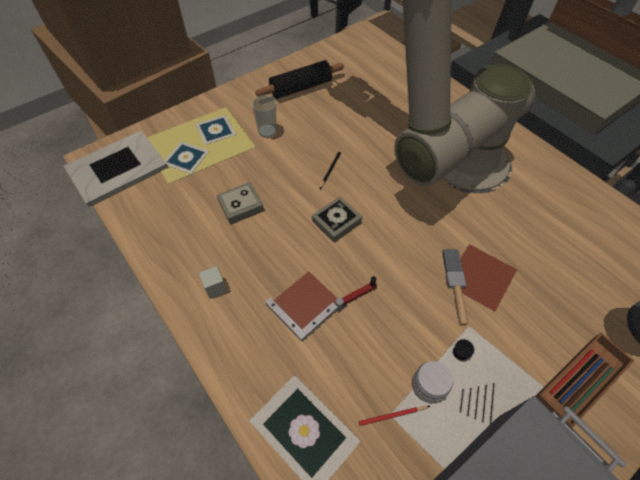

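The top view shows the dark stone at about (339,300), the other stone at (428,218), the corner's outer vertex near (247,180), the gate pivot at (251,233) and the knob at (245,274). I'll enlarge the region.

```bash
python3 - <<'E'
from h import *
i=cv2.imread('pics/top0.png')[165:335,230:375]
i=cv2.convertScaleAbs(i,alpha=1.6)
cv2.imwrite('pics/c1.png',cv2.resize(i,None,fx=3.5,fy=3.5,interpolation=cv2.INTER_CUBIC))
E
```

```text
(no output)
```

View pics/c1.png

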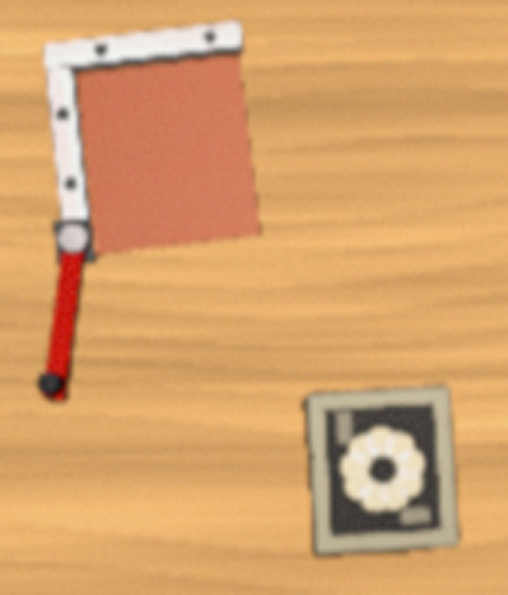

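The crop shows the rail outer vertex at (45,45), its right end at (240,22)/(242,50), the pivot at (73,238), the knob at (50,383), the sheet corner at (260,234), and stone top corners at (306,397), (448,388), (458,543), (316,553).

```bash
python3 - <<'E'
from h import *
def fit(L,W):
    L=np.array(L);W=np.array(W);l=L-L.mean(0);v=W-W.mean(0)
    a=np.arctan2((l[:,0]*v[:,1]-l[:,1]*v[:,0]).sum(),(l*v).sum());R=np.array([[np.cos(a),-np.sin(a)],[np.sin(a),np.cos(a)]])
    t=W.mean(0)-R@L.mean(0);print('pose',t.round(4),a.round(4),'res mm',((W-L@R.T-t)*1e3).round(1).tolist());return t,a,R
c=lambda u,v,z:w('top0',230+u/3.5,165+v/3.5,z)
t,a,R=fit([[.016,.016],[.016,-.11],[0,-.11],[-.11,.01],[-.1,-.09],[0,0]],[c(45,45,.02),c(240,22,.02),c(242,50,.02),c(73,238,.024),c(260,234,0),c(75,68,.02)])
S=[c(306,397,.03),c(448,388,.03),c(458,543,.03),c(316,553,.03)]
print(np.round(S,4))
ts,as_,_=fit([[.05,.045],[.05,-.045],[-.05,-.045],[-.05,.045]],S)
print('stone in corner',R.T@(ts-t),as_-a)
k=R.T@(c(50,383,.049)-t);print('knob in corner',k, 'gate',np.arctan2(-(k[0]+.11),-(k[1]-.01)))
print('spot',t+R@[-.05,-.045], 'other',w('top0',428,218,.03),'carton',w('top0',347,133,.06),'brush',w('top0',394,318,0),w('top0',427,373,0))
E
```

```text
pose [0.7044 0.1232] 0.1113 res mm [[3.5, 2.4], [2.9, 3.3], [0.7, 4.0], [4.0, 4.0], [-13.6, -14.6], [2.6, 1.0]]
[[ 0.4965 -0.0204]
 [ 0.501  -0.1086]
 [ 0.4057 -0.1129]
 [ 0.4007 -0.0254]]
pose [ 0.4509 -0.0668] 0.0514 res mm [[-2.1, -1.1], [-2.2, 0.6], [2.4, 1.4], [2.0, -1.0]]
stone in corner [-0.2729732  -0.16068631] -0.05994994067149786
knob in corner [-0.19502756  0.03431035] gate 1.849278266001562
spot [0.65967891 0.07292849] other [ 0.62567798 -0.26456465] carton [ 0.80959452 -0.08826822] brush [ 0.40726579 -0.18879416] [ 0.28690447 -0.25823786]
```

```bash
python3 - <<'E'
from h import *
def fit(L,W):
    L=np.array(L);W=np.array(W);l=L-L.mean(0);v=W-W.mean(0)
    a=np.arctan2((l[:,0]*v[:,1]-l[:,1]*v[:,0]).sum(),(l*v).sum());R=np.array([[np.cos(a),-np.sin(a)],[np.sin(a),np.cos(a)]])
    t=W.mean(0)-R@L.mean(0);print('pose',t.round(4),a.round(4),'res mm',((W-L@R.T-t)*1e3).round(1).tolist());return t,a,R
c=lambda u,v,z:w('top0',230+u/3.5,165+v/3.5,z)
t,a,R=fit([[.016,.016],[.016,-.11],[0,-.11],[-.11,.01],[0,0]],[c(45,45,.02),c(240,22,.02),c(242,50,.02),c(73,238,.024),c(75,68,.02)])
ts=np.array([.4509,-.0668])
print('stone in corner',R.T@(ts-t),.0514-a)
k=R.T@(c(50,383,.049)-t);print('knob in corner',k)
for n,p in dict(start=[-.355,-.165],near=[-.06-.059,-.165]).items(): print(n,t+R@p)
open('h.py','a').write(f'''
T=np.array({t.tolist()});A={a}
R2=np.array([[np.cos(A),-np.sin(A)],[np.sin(A),np.cos(A)]])
def st():
    s=robot.observe();p=s['tool_pos'];q=s['tool_rot'];yaw=2*np.arctan2(q[1],q[0]) 
    print('t',round(s['time'],2),'tcp',np.round(p,4),'corner',(R2.T@(np.array(p[:2])-T)).round(4),'yaw-A',round((yaw-A+np.pi)%(2*np.pi)-np.pi,4),'F',np.round(R2.T@np.array(s['contact_force'][:2]),1),round(s['contact_force'][2],1),'gap',round(s['finger_gap'],4),'q6',round(s['q'][5],3));return p,yaw
def go(cx,cy,z,yawrel):
    p,yaw=st();g=T+R2@[cx,cy];d=g-np.array(p[:2])
    print('goal',g.round(4),'roll total/.5',round(-((yawrel+A-yaw+np.pi)%(2*np.pi)-np.pi)/.5,3),'at present tool axes x,y,z /.5:',np.round([(d[0]*np.cos(yaw)+d[1]*np.sin(yaw))/.5,(d[0]*np.sin(yaw)-d[1]*np.cos(yaw))/.5,(p[2]-z)/.5],3))
    y=yawrel+A;print(' after roll x,y:',np.round([(d[0]*np.cos(y)+d[1]*np.sin(y))/.5,(d[0]*np.sin(y)-d[1]*np.cos(y))/.5],3))
''')
E
python3 -c "
from h import *
go(-.37,-.168,.12,0)"
```

```text
pose [0.7075 0.126 ] 0.0999 res mm [[0.1, -0.3], [0.9, 0.8], [-1.3, 1.3], [0.8, -0.0], [-0.6, -1.8]]
stone in corner [-0.27460233 -0.16622153] -0.04853773697079834
knob in corner [-0.19884556  0.02963325]
start [ 0.37078161 -0.07360595]
near [ 0.60560406 -0.05005989]
t 0.1 tcp [ 0.1399 -0.5058  0.2382] corner [-0.6278 -0.572 ] yaw-A 0.1699 F [ 0.2 -0.5] -0.5 gap 0.0884 q6 -0.223
goal [ 0.3562 -0.0781] roll total/.5 0.34 at present tool axes x,y,z /.5: [ 0.645 -0.709  0.236]
 after roll x,y: [ 0.516 -0.808]
```

{"method": "jog_arm", "body": {
  "deltas": [
    {"roll":0.34},
    {"x":0.065,"y":-0.1},
    {"x":0.065,"y":-0.1},
    {"x":0.065,"y":-0.1},
    {"x":0.065,"y":-0.1}
  ],
  "claw": 0.1
}}

```text
validation failed for argument at $.de...
```

{"method": "jog_arm", "body": {
  "deltas": [
    {"x":0.065,"y":-0.1},
    {"x":0.065,"y":-0.1},
    {"x":0.065,"y":-0.1},
    {"x":0.065,"y":-0.1},
    {}
  ]
}}

```text
validation failed for argument at $.de...
```

```bash
python3 -c "
from h import *
go(-.36,-.167,.01,0)"
```

```text
t 0.1 tcp [ 0.1399 -0.5058  0.2382] corner [-0.6278 -0.572 ] yaw-A 0.1699 F [ 0.2 -0.5] -0.5 gap 0.0884 q6 -0.223
goal [ 0.366  -0.0761] roll total/.5 0.34 at present tool axes x,y,z /.5: [ 0.665 -0.708  0.456]
 after roll x,y: [ 0.536 -0.81 ]
```

{"method": "jog_arm", "body": {
  "deltas": [
    {"x":0,"y":0,"z":0,"roll":0.34},
    {"x":0.065,"y":-0.1,"z":0,"roll":0},
    {"x":0.065,"y":-0.1,"z":0,"roll":0},
    {"x":0.065,"y":-0.1,"z":0,"roll":0},
    {"x":0.065,"y":-0.1,"z":0,"roll":0}
  ],
  "claw": 0.1
}}

```text
time: 0.72
tool_pos: [0.2498, -0.2922, 0.2385]
tool_rot: [0.999, 0.05, 0.0, -0.0]
contact_force: [1.3, 0.6, 0.3]
finger_gap: 0.0407
grip_force: 0.0
```

{"method": "jog_arm", "body": {
  "deltas": [
    {"x":0.07,"y":-0.1,"z":0,"roll":0},
    {"x":0.07,"y":-0.1,"z":0,"roll":0},
    {"x":0.07,"y":-0.1,"z":0,"roll":0},
    {"x":0.07,"y":-0.1,"z":0,"roll":0},
    {"x":0,"y":0,"z":0,"roll":0}
  ]
}}

```text
time: 1.35
tool_pos: [0.3695, -0.0776, 0.2386]
tool_rot: [0.999, 0.054, -0.0, -0.0]
contact_force: [0.4, 0.4, -0.0]
finger_gap: 0.04
grip_force: 0.0
```

```bash
python3 -c "
from h import *
go(-.36,-.167,.01,0)"
```

```text
t 1.35 tcp [ 0.3695 -0.0776  0.2386] corner [-0.3566 -0.1689] yaw-A 0.0075 F [0.4 0.3] -0.0 gap 0.04 q6 0.943
goal [ 0.366  -0.0761] roll total/.5 0.015 at present tool axes x,y,z /.5: [-0.007 -0.004  0.457]
 after roll x,y: [-0.007 -0.004]
```

{"method": "jog_arm", "body": {
  "deltas": [
    {"x":0,"y":-0.004,"z":0.11,"roll":0.015},
    {"x":0,"y":0,"z":0.11,"roll":0},
    {"x":0,"y":0,"z":0.11,"roll":0},
    {"x":0,"y":0,"z":0.1,"roll":0},
    {"x":0,"y":0,"z":0.026,"roll":0}
  ]
}}

```text
time: 1.98
tool_pos: [0.3667, -0.0793, 0.0083]
tool_rot: [0.999, 0.045, -0.002, -0.001]
contact_force: [0.2, -0.1, 1.5]
finger_gap: 0.0395
grip_force: 0.0
```

{"method": "jog_arm", "body": {
  "deltas": [
    {"x":0.01,"y":0,"z":0,"roll":0},
    {"x":0.01,"y":0,"z":0,"roll":0},
    {"x":0.01,"y":0,"z":0,"roll":0},
    {"x":0.01,"y":0,"z":0,"roll":0},
    {"x":0.01,"y":0,"z":0,"roll":0}
  ]
}}

```text
time: 2.6
tool_pos: [0.3933, -0.0768, 0.0109]
tool_rot: [0.999, 0.046, -0.001, -0.0]
contact_force: [-6.3, -3.3, 3.8]
finger_gap: 0.0396
grip_force: 3.2
```

```bash
python3 -c "
from h import *
go(-.12,-.167,.01,0); snap('top','top1')
i=cv2.convertScaleAbs(cv2.imread('pics/top1.png')[165:335,230:375],alpha=1.6)
cv2.imwrite('pics/c2.png',cv2.resize(i,None,fx=3.5,fy=3.5,interpolation=cv2.INTER_CUBIC))"
```

```text
t 2.6 tcp [ 0.3933 -0.0768  0.0109] corner [-0.3329 -0.1704] yaw-A -0.0075 F [-6.6 -2.7] 3.8 gap 0.0396 q6 0.992
goal [ 0.6048 -0.0521] roll total/.5 -0.015 at present tool axes x,y,z /.5: [ 0.426 -0.01   0.002]
 after roll x,y: [ 0.426 -0.007]
```

View pics/c2.png

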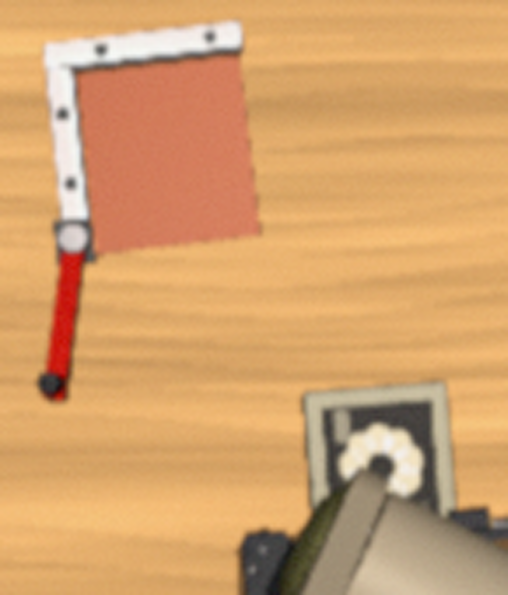

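The stone is in flat contact and squared to the corner, with its far edge at (303,395)–(443,380). I'll push along x.

{"method": "jog_arm", "body": {
  "deltas": [
    {"x":0.015,"y":0,"z":0,"roll":-0.015},
    {"x":0.02,"y":0,"z":0,"roll":0},
    {"x":0.02,"y":0,"z":0,"roll":0},
    {"x":0.02,"y":0,"z":0,"roll":0},
    {"x":0.02,"y":0,"z":0,"roll":0}
  ]
}}

```text
time: 3.28
tool_pos: [0.4395, -0.0716, 0.0106]
tool_rot: [0.999, 0.05, -0.002, -0.001]
contact_force: [-8.8, -1.1, 7.6]
finger_gap: 0.0398
grip_force: 4.7
```

{"method": "jog_arm", "body": {
  "deltas": [
    {"x":0.02,"y":0,"z":0,"roll":0},
    {"x":0.02,"y":0,"z":0,"roll":0},
    {"x":0.02,"y":0,"z":0,"roll":0},
    {"x":0.02,"y":0,"z":0,"roll":0},
    {"x":0.02,"y":0,"z":0,"roll":0}
  ]
}}

```text
time: 3.9
tool_pos: [0.4893, -0.0667, 0.0106]
tool_rot: [0.999, 0.05, -0.002, -0.001]
contact_force: [-8.4, 0.1, 7.0]
finger_gap: 0.0395
grip_force: 4.5
```

{"method": "jog_arm", "body": {
  "deltas": [
    {"x":0.02,"y":0,"z":0,"roll":0},
    {"x":0.02,"y":0,"z":0,"roll":0},
    {"x":0.02,"y":0,"z":0,"roll":0},
    {"x":0.02,"y":0,"z":0,"roll":0},
    {"x":0.02,"y":0,"z":0,"roll":0}
  ]
}}

```text
time: 4.53
tool_pos: [0.5391, -0.0618, 0.0106]
tool_rot: [0.999, 0.05, -0.002, -0.0]
contact_force: [-8.4, -1.0, 6.6]
finger_gap: 0.0394
grip_force: 4.4
```

```bash
python3 -c "
from h import *
go(-.121,-.167,.01,0)"
```

```text
t 4.53 tcp [ 0.5391 -0.0618  0.0106] corner [-0.1863 -0.1701] yaw-A 0.0006 F [-8.4 -0.1] 6.6 gap 0.0394 q6 1.141
goal [ 0.6038 -0.0522] roll total/.5 0.001 at present tool axes x,y,z /.5: [ 0.131 -0.006  0.001]
 after roll x,y: [ 0.131 -0.006]
```

{"method": "jog_arm", "body": {
  "deltas": [
    {"x":0.02,"y":0,"z":0,"roll":0},
    {"x":0.02,"y":0,"z":0,"roll":0},
    {"x":0.02,"y":0,"z":0,"roll":0},
    {"x":0.02,"y":0,"z":0,"roll":0},
    {"x":0.02,"y":0,"z":0,"roll":0}
  ]
}}

```text
time: 5.15
tool_pos: [0.589, -0.0569, 0.0106]
tool_rot: [0.999, 0.05, -0.002, -0.0]
contact_force: [-9.0, -1.1, 6.7]
finger_gap: 0.0396
grip_force: 4.2
```

{"method": "jog_arm", "body": {
  "deltas": [
    {"x":0.015,"y":0,"z":0,"roll":0},
    {"x":0.01,"y":0,"z":0,"roll":0},
    {"x":0,"y":0,"z":0,"roll":0},
    {"x":-0.04,"y":0,"z":0,"roll":0},
    {"x":-0.04,"y":0,"z":0,"roll":0}
  ]
}}

```text
time: 5.78
tool_pos: [0.5622, -0.0598, 0.0106]
tool_rot: [0.999, 0.05, 0.0, 0.0]
contact_force: [0.1, -0.5, -0.4]
finger_gap: 0.0394
grip_force: 0.0
```

{"method": "jog_arm", "body": {
  "deltas": [
    {"x":0,"y":0,"z":-0.08,"roll":0},
    {"x":0,"y":0,"z":-0.1,"roll":0},
    {"x":0,"y":0,"z":-0.02,"roll":0.3},
    {"x":0,"y":0,"z":0,"roll":0.3},
    {"x":0,"y":0,"z":0,"roll":0}
  ]
}}

```text
time: 6.4
tool_pos: [0.5627, -0.0598, 0.1108]
tool_rot: [0.995, -0.099, 0.0, -0.0]
contact_force: [0.0, -0.3, 0.5]
finger_gap: 0.0395
grip_force: 0.0
```

```bash
python3 -c "
from h import *
go(-.06,-.25,.01,1.5708);go(-.06,-.25,.01,-1.5708)"
```

```text
t 6.4 tcp [ 0.5627 -0.0598  0.1108] corner [-0.1627 -0.1704] yaw-A -0.2987 F [-0.  -0.3] 0.5 gap 0.0395 q6 1.456
goal [ 0.6728 -0.1287] roll total/.5 -3.739 at present tool axes x,y,z /.5: [0.243 0.092 0.202]
 after roll x,y: [-0.159  0.205]
t 6.4 tcp [ 0.5627 -0.0598  0.1108] corner [-0.1627 -0.1704] yaw-A -0.2987 F [-0.  -0.3] 0.5 gap 0.0395 q6 1.456
goal [ 0.6728 -0.1287] roll total/.5 2.544 at present tool axes x,y,z /.5: [0.243 0.092 0.202]
 after roll x,y: [ 0.159 -0.205]
```

{"method": "jog_arm", "body": {
  "deltas": [
    {"x":0,"y":0,"z":0,"roll":-0.34},
    {"x":0,"y":0,"z":0,"roll":-0.34},
    {"x":0,"y":0,"z":0,"roll":-0.34},
    {"x":0,"y":0,"z":0,"roll":-0.34},
    {"x":0,"y":0,"z":0,"roll":-0.34}
  ]
}}

```text
time: 7.02
tool_pos: [0.5626, -0.0598, 0.1104]
tool_rot: [0.946, 0.324, -0.0, -0.0]
contact_force: [-0.1, 0.7, 0.1]
finger_gap: 0.0397
grip_force: 0.0
```

{"method": "jog_arm", "body": {
  "deltas": [
    {"x":0,"y":0,"z":0,"roll":-0.34},
    {"x":0,"y":0,"z":0,"roll":-0.34},
    {"x":0,"y":0,"z":0,"roll":-0.34},
    {"x":0,"y":0,"z":0,"roll":-0.34},
    {"x":0,"y":0,"z":0,"roll":-0.34}
  ]
}}

```text
time: 7.65
tool_pos: [0.5626, -0.0598, 0.1104]
tool_rot: [0.729, 0.685, -0.0, -0.0]
contact_force: [-0.6, -0.1, -0.4]
finger_gap: 0.0397
grip_force: 0.0
```

{"method": "jog_arm", "body": {
  "deltas": [
    {"x":0,"y":0,"z":0,"roll":-0.34},
    {"x":-0.06,"y":0.07,"z":0,"roll":0},
    {"x":-0.06,"y":0.07,"z":0,"roll":0},
    {"x":-0.04,"y":0.06,"z":0,"roll":0},
    {"x":0,"y":0,"z":0,"roll":0}
  ]
}}

```text
time: 8.28
tool_pos: [0.6708, -0.1306, 0.1094]
tool_rot: [0.67, 0.742, -0.0, -0.0]
contact_force: [-0.9, 0.7, 0.2]
finger_gap: 0.0395
grip_force: 0.0
```

```bash
python3 -c "
from h import *
go(-.062,-.25,.01,1.5708);snap('top','top2')
i=cv2.convertScaleAbs(cv2.imread('pics/top2.png')[165:335,230:375],alpha=1.6)
cv2.imwrite('pics/c3.png',cv2.resize(i,None,fx=3.5,fy=3.5,interpolation=cv2.INTER_CUBIC))"
```

```text
t 8.28 tcp [ 0.6708 -0.1306  0.1094] corner [-0.0621 -0.2517] yaw-A 1.5721 F [-0.8  0.8] 0.2 gap 0.0395 q6 -0.465
goal [ 0.6708 -0.1289] roll total/.5 0.003 at present tool axes x,y,z /.5: [0.003 0.    0.199]
 after roll x,y: [0.003 0.   ]
```

View pics/c3.png

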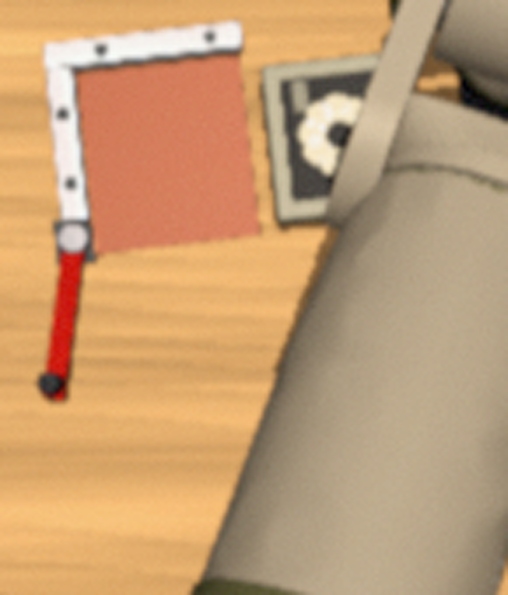

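The stone's top-left edge runs (262,67)–(283,227), close to square with the corner. I'll check where it lies in the corner frame.

```bash
python3 -c "
from h import *
for u,v in((262,67),(283,227)): print(R2.T@(w('top2',230+u/3.5,165+v/3.5,.03)-T))"
```

```text
[-0.015402   -0.12010861]
[-0.11767673 -0.12207853]
```

{"method": "jog_arm", "body": {
  "deltas": [
    {"x":0,"y":0,"z":0.08,"roll":0},
    {"x":0,"y":0,"z":0.08,"roll":0},
    {"x":0,"y":0,"z":0.038,"roll":0},
    {"x":0.01,"y":0,"z":0,"roll":0},
    {"x":0.015,"y":0,"z":0,"roll":0}
  ]
}}

```text
time: 8.95
tool_pos: [0.6695, -0.117, 0.0136]
tool_rot: [0.671, 0.741, 0.001, 0.001]
contact_force: [-0.9, -0.8, 0.2]
finger_gap: 0.0397
grip_force: 0.0
```

{"method": "jog_arm", "body": {
  "deltas": [
    {"x":0.015,"y":0,"z":0,"roll":0},
    {"x":0.015,"y":0,"z":0,"roll":0},
    {"x":0.015,"y":0,"z":0,"roll":0},
    {"x":0.02,"y":0,"z":0,"roll":0},
    {"x":0.02,"y":0,"z":0,"roll":0}
  ]
}}

```text
time: 9.57
tool_pos: [0.6649, -0.0755, 0.0122]
tool_rot: [0.671, 0.741, -0.0, 0.001]
contact_force: [-0.3, -5.2, 1.2]
finger_gap: 0.04
grip_force: 2.7
```

{"method": "jog_arm", "body": {
  "deltas": [
    {"x":0.02,"y":0,"z":0,"roll":0},
    {"x":0.02,"y":0,"z":0,"roll":0},
    {"x":0.02,"y":0,"z":0,"roll":0},
    {"x":0.02,"y":0,"z":0,"roll":0},
    {"x":0.02,"y":0,"z":0,"roll":0}
  ]
}}

```text
time: 10.2
tool_pos: [0.66, -0.0258, 0.0122]
tool_rot: [0.671, 0.741, -0.0, 0.001]
contact_force: [0.5, -4.6, 2.2]
finger_gap: 0.0397
grip_force: 2.8
```

```bash
python3 -c "
from h import *
go(-.062,-.102,.01,1.5708)"
```

```text
t 10.2 tcp [ 0.66   -0.0258  0.0122] corner [-0.0625 -0.1463] yaw-A 1.5696 F [-0.  -4.7] 2.2 gap 0.0397 q6 -0.313
goal [0.656  0.0183] roll total/.5 -0.002 at present tool axes x,y,z /.5: [0.089 0.001 0.004]
 after roll x,y: [0.089 0.001]
```

{"method": "jog_arm", "body": {
  "deltas": [
    {"x":0.02,"y":0,"z":0,"roll":0},
    {"x":0.02,"y":0,"z":0,"roll":0},
    {"x":0.02,"y":0,"z":0,"roll":0},
    {"x":0.015,"y":0,"z":0,"roll":0},
    {"x":0.011,"y":0,"z":0,"roll":0}
  ]
}}

```text
time: 10.82
tool_pos: [0.6557, 0.0171, 0.0122]
tool_rot: [0.671, 0.741, -0.0, 0.001]
contact_force: [-0.2, -5.2, 1.1]
finger_gap: 0.0395
grip_force: 2.9
```

{"method": "jog_arm", "body": {
  "deltas": [
    {"x":0,"y":0,"z":0,"roll":0},
    {"x":-0.04,"y":0,"z":0,"roll":0},
    {"x":-0.04,"y":0,"z":0,"roll":0},
    {"x":0,"y":0,"z":-0.1,"roll":0},
    {"x":0,"y":0,"z":-0.1,"roll":0}
  ]
}}

```text
time: 11.45
tool_pos: [0.6591, -0.024, 0.1126]
tool_rot: [0.672, 0.741, -0.0, -0.001]
contact_force: [-0.2, 0.4, -0.6]
finger_gap: 0.0398
grip_force: 0.0
```

```bash
python3 -c "
from h import *
go(-.15,-.055,.11,0)"
```

```text
t 11.45 tcp [ 0.6591 -0.024   0.1126] corner [-0.0632 -0.1444] yaw-A 1.5681 F [-0.2  0.4] -0.6 gap 0.0398 q6 -0.311
goal [0.5638 0.0563] roll total/.5 3.136 at present tool axes x,y,z /.5: [ 0.178 -0.174  0.005]
 after roll x,y: [-0.174 -0.179]
```

{"method": "jog_arm", "body": {
  "deltas": [
    {"x":0,"y":0,"z":0,"roll":0.35},
    {"x":0,"y":0,"z":0,"roll":0.35},
    {"x":0,"y":0,"z":0,"roll":0.35},
    {"x":0,"y":0,"z":0,"roll":0.35},
    {"x":0,"y":0,"z":0,"roll":0.35}
  ]
}}

```text
time: 12.08
tool_pos: [0.6593, -0.0237, 0.1115]
tool_rot: [0.923, 0.384, -0.0, -0.0]
contact_force: [0.6, -0.3, 0.8]
finger_gap: 0.0398
grip_force: 0.0
```

{"method": "jog_arm", "body": {
  "deltas": [
    {"x":0,"y":0,"z":0,"roll":0.35},
    {"x":0,"y":0,"z":0,"roll":0.35},
    {"x":0,"y":0,"z":0,"roll":0.35},
    {"x":0,"y":0,"z":0,"roll":0.336},
    {"x":-0.06,"y":-0.06,"z":0,"roll":0}
  ]
}}

```text
time: 12.7
tool_pos: [0.6269, 0.0021, 0.1111]
tool_rot: [0.999, 0.048, 0.0, 0.0]
contact_force: [0.4, -0.0, -0.3]
finger_gap: 0.0393
grip_force: 0.0
```

{"method": "jog_arm", "body": {
  "deltas": [
    {"x":-0.06,"y":-0.06,"z":0,"roll":0},
    {"x":-0.054,"y":-0.06,"z":0,"roll":0},
    {"x":0,"y":0,"z":0,"roll":0}
  ]
}}

```text
time: 13.08
tool_pos: [0.5625, 0.0588, 0.112]
tool_rot: [0.999, 0.051, -0.0, -0.0]
contact_force: [0.4, -0.7, 0.6]
finger_gap: 0.0395
grip_force: 0.0
```

```bash
python3 -c "
from h import *
go(-.15,-.055,.012,0);snap('top','top3')
i=cv2.convertScaleAbs(cv2.imread('pics/top3.png')[165:335,230:375],alpha=1.6)
cv2.imwrite('pics/c4.png',cv2.resize(i,None,fx=3.5,fy=3.5,interpolation=cv2.INTER_CUBIC))"
```

```text
t 13.07 tcp [0.5625 0.0588 0.112 ] corner [-0.151  -0.0524] yaw-A 0.0029 F [ 0.3 -0.8] 0.6 gap 0.0395 q6 1.365
goal [0.5638 0.0563] roll total/.5 0.006 at present tool axes x,y,z /.5: [0.002 0.005 0.2  ]
 after roll x,y: [0.002 0.005]
```

View pics/c4.png

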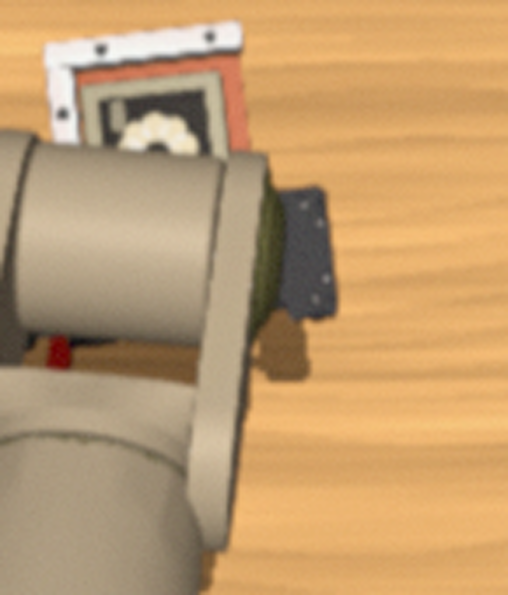

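The stone is inside the corner, its far edge at (83,87)–(218,72), about 15 mm short of the back rail.

{"method": "jog_arm", "body": {
  "deltas": [
    {"x":0,"y":0.008,"z":0.08,"roll":0.006},
    {"x":0,"y":0,"z":0.08,"roll":0},
    {"x":0,"y":0,"z":0.04,"roll":0},
    {"x":0.015,"y":0,"z":0,"roll":0},
    {"x":0.015,"y":0,"z":0,"roll":0}
  ]
}}

```text
time: 13.75
tool_pos: [0.5807, 0.0552, 0.0127]
tool_rot: [0.999, 0.049, 0.001, 0.0]
contact_force: [-0.0, -0.6, -0.1]
finger_gap: 0.0393
grip_force: 0.0
```

{"method": "jog_arm", "body": {
  "deltas": [
    {"x":0.015,"y":0,"z":0,"roll":0},
    {"x":0.015,"y":0,"z":0,"roll":0},
    {"x":0.01,"y":0,"z":0,"roll":0},
    {"x":0.005,"y":0,"z":0,"roll":0}
  ]
}}

```text
time: 14.25
tool_pos: [0.6007, 0.0583, 0.0122]
tool_rot: [0.999, 0.05, -0.002, 0.0]
contact_force: [-8.7, -1.2, 7.0]
finger_gap: 0.04
grip_force: 4.7
```

```bash
python3 -c "
from h import *
go(-.109,-.055,.012,0)"
```

```text
t 14.25 tcp [0.6007 0.0583 0.0122] corner [-0.1131 -0.0567] yaw-A -0.0004 F [-8.8 -0.4] 7.0 gap 0.04 q6 1.375
goal [0.6046 0.0604] roll total/.5 -0.001 at present tool axes x,y,z /.5: [ 0.008 -0.003  0.   ]
 after roll x,y: [ 0.008 -0.003]
```

Creep until contact force rises.

{"method": "jog_arm", "body": {
  "deltas": [
    {"x":0.004,"y":0,"z":0,"roll":0},
    {"x":0.003,"y":0,"z":0,"roll":0}
  ]
}}

```text
time: 14.5
tool_pos: [0.604, 0.0587, 0.0122]
tool_rot: [0.999, 0.05, -0.002, -0.0]
contact_force: [-8.9, -1.1, 6.3]
finger_gap: 0.0396
grip_force: 4.5
```

{"method": "jog_arm", "body": {
  "deltas": [
    {"x":0.002,"y":0,"z":0,"roll":0}
  ]
}}

```text
time: 14.62
tool_pos: [0.605, 0.0588, 0.0122]
tool_rot: [0.999, 0.05, -0.002, -0.0]
contact_force: [-9.3, -0.1, 6.1]
finger_gap: 0.0393
grip_force: 4.5
```

{"method": "jog_arm", "body": {
  "deltas": [
    {"x":0.002,"y":0,"z":0,"roll":0}
  ]
}}

```text
time: 14.75
tool_pos: [0.6057, 0.0588, 0.0122]
tool_rot: [0.999, 0.05, -0.002, 0.0]
contact_force: [-13.7, -1.7, 10.8]
finger_gap: 0.0397
grip_force: 6.9
```

{"method": "jog_arm", "body": {
  "deltas": [
    {"x":0.002,"y":0,"z":0,"roll":0},
    {"x":0,"y":0,"z":0,"roll":0},
    {"x":-0.03,"y":0,"z":0,"roll":0},
    {"x":-0.05,"y":0,"z":0,"roll":0},
    {"x":0,"y":0,"z":-0.1,"roll":0}
  ]
}}

```text
time: 15.38
tool_pos: [0.5653, 0.0551, 0.0599]
tool_rot: [0.999, 0.049, -0.004, -0.001]
contact_force: [1.2, -0.6, 0.7]
finger_gap: 0.0395
grip_force: 0.0
```

{"method": "jog_arm", "body": {
  "deltas": [
    {"x":0,"y":0,"z":-0.1,"roll":0},
    {"x":0,"y":0,"z":0,"roll":-0.35},
    {"x":0,"y":0,"z":0,"roll":-0.35},
    {"x":0,"y":0,"z":0,"roll":-0.35},
    {"x":0,"y":0,"z":0,"roll":-0.35}
  ]
}}

```text
time: 16.0
tool_pos: [0.5685, 0.055, 0.1123]
tool_rot: [0.92, 0.392, 0.0, 0.0]
contact_force: [0.4, -0.2, 0.7]
finger_gap: 0.0399
grip_force: 0.0
```

{"method": "jog_arm", "body": {
  "deltas": [
    {"x":0,"y":0,"z":0,"roll":-0.35},
    {"x":0,"y":0,"z":0,"roll":-0.35},
    {"x":0,"y":0,"z":0,"roll":-0.35},
    {"x":0,"y":0,"z":0,"roll":-0.35},
    {"x":0,"y":0,"z":0,"roll":-0.34}
  ]
}}

```text
time: 16.62
tool_pos: [0.5685, 0.055, 0.1123]
tool_rot: [0.669, 0.743, 0.0, 0.0]
contact_force: [-0.1, -0.2, -0.9]
finger_gap: 0.0397
grip_force: 0.0
```

```bash
python3 -c "
from h import *
go(-.052,-.13,.11,1.5708)"
```

```text
t 16.62 tcp [0.5685 0.055  0.1123] corner [-0.1455 -0.0568] yaw-A 1.5747 F [-0.2 -0.2] -0.9 gap 0.0397 q6 -0.213
goal [ 0.6688 -0.0085] roll total/.5 0.008 at present tool axes x,y,z /.5: [-0.147  0.186  0.005]
 after roll x,y: [-0.146  0.187]
```

{"method": "jog_arm", "body": {
  "deltas": [
    {"x":-0.06,"y":0.06,"z":0,"roll":0},
    {"x":-0.06,"y":0.06,"z":0,"roll":0},
    {"x":-0.027,"y":0.067,"z":0,"roll":0.008},
    {"x":0,"y":0,"z":0,"roll":0},
    {"x":0,"y":0,"z":0.08,"roll":0}
  ]
}}

```text
time: 17.25
tool_pos: [0.6697, -0.009, 0.0742]
tool_rot: [0.673, 0.74, 0.002, 0.003]
contact_force: [-0.1, -0.4, -0.3]
finger_gap: 0.0396
grip_force: 0.0
```

```bash
python3 -c "
from h import *
go(-.052,-.13,.012,1.5708)"
```

```text
t 17.25 tcp [ 0.6697 -0.009   0.0742] corner [-0.0511 -0.1306] yaw-A 1.5652 F [-0.1 -0.4] -0.3 gap 0.0396 q6 -0.282
goal [ 0.6688 -0.0085] roll total/.5 -0.011 at present tool axes x,y,z /.5: [ 0.001 -0.002  0.124]
 after roll x,y: [ 0.001 -0.002]
```

{"method": "jog_arm", "body": {
  "deltas": [
    {"x":0,"y":0,"z":0.08,"roll":0},
    {"x":0,"y":0,"z":0.04,"roll":0},
    {"x":0.015,"y":0,"z":0,"roll":0},
    {"x":0.015,"y":0,"z":0,"roll":0},
    {"x":0.015,"y":0,"z":0,"roll":0}
  ]
}}

```text
time: 17.88
tool_pos: [0.6668, 0.014, 0.0133]
tool_rot: [0.673, 0.74, 0.001, 0.001]
contact_force: [-0.4, -0.5, -0.1]
finger_gap: 0.0397
grip_force: 0.0
```

{"method": "jog_arm", "body": {
  "deltas": [
    {"x":0.006,"y":0,"z":0,"roll":0},
    {"x":0.004,"y":0,"z":0,"roll":0}
  ]
}}

```text
time: 18.12
tool_pos: [0.6658, 0.0185, 0.0121]
tool_rot: [0.673, 0.74, 0.0, 0.0]
contact_force: [-0.1, -0.0, -0.1]
finger_gap: 0.0397
grip_force: 0.0
```

```bash
python3 -c "
from h import *
go(-.052,-.099,.012,1.5708)"
```

```text
t 18.12 tcp [0.6658 0.0185 0.0121] corner [-0.0523 -0.1028] yaw-A 1.565 F [-0.1  0. ] -0.1 gap 0.0397 q6 -0.242
goal [0.6657 0.0223] roll total/.5 -0.012 at present tool axes x,y,z /.5: [0.008 0.001 0.   ]
 after roll x,y: [0.008 0.001]
```

{"method": "jog_arm", "body": {
  "deltas": [
    {"x":0.004,"y":0,"z":0,"roll":-0.01}
  ]
}}

```text
time: 18.25
tool_pos: [0.6656, 0.0194, 0.012]
tool_rot: [0.671, 0.741, -0.001, 0.001]
contact_force: [-0.8, -7.8, 1.8]
finger_gap: 0.0396
grip_force: 3.5
```

{"method": "jog_arm", "body": {
  "deltas": [
    {"x":0.003,"y":0,"z":0,"roll":0}
  ]
}}

```text
time: 18.38
tool_pos: [0.6655, 0.0204, 0.012]
tool_rot: [0.671, 0.741, -0.001, 0.001]
contact_force: [-0.4, -7.6, 1.6]
finger_gap: 0.0394
grip_force: 3.5
```

{"method": "jog_arm", "body": {
  "deltas": [
    {"x":0.002,"y":0,"z":0,"roll":0}
  ]
}}

```text
time: 18.5
tool_pos: [0.6654, 0.0213, 0.012]
tool_rot: [0.671, 0.741, -0.001, 0.001]
contact_force: [-1.3, -8.1, 1.6]
finger_gap: 0.0397
grip_force: 3.4
```

{"method": "jog_arm", "body": {
  "deltas": [
    {"x":0.002,"y":0,"z":0,"roll":0}
  ]
}}

```text
time: 18.62
tool_pos: [0.6653, 0.0222, 0.012]
tool_rot: [0.671, 0.741, -0.001, 0.001]
contact_force: [-2.1, -6.7, 1.1]
finger_gap: 0.0398
grip_force: 3.5
```

{"method": "jog_arm", "body": {
  "deltas": [
    {"x":0.002,"y":0,"z":0,"roll":0}
  ]
}}

```text
time: 18.75
tool_pos: [0.6653, 0.0229, 0.012]
tool_rot: [0.671, 0.741, -0.001, 0.001]
contact_force: [-0.3, -10.5, 0.8]
finger_gap: 0.0396
grip_force: 5.4
```

{"method": "jog_arm", "body": {
  "deltas": [
    {"x":0.002,"y":0,"z":0,"roll":0}
  ]
}}

```text
time: 18.88
tool_pos: [0.6654, 0.023, 0.012]
tool_rot: [0.671, 0.741, -0.001, 0.002]
contact_force: [2.5, -15.3, 0.7]
finger_gap: 0.0396
grip_force: 7.4
```

{"method": "jog_arm", "body": {
  "deltas": [
    {"x":0.002,"y":0,"z":0,"roll":0}
  ]
}}

```text
time: 19.0
tool_pos: [0.6655, 0.0231, 0.0121]
tool_rot: [0.671, 0.741, -0.002, 0.002]
contact_force: [1.5, -19.2, -0.9]
finger_gap: 0.0397
grip_force: 9.5
```

The stone is seated against both rails. I'll back off, lift, and go to the gate knob with the fingers shut.

{"method": "jog_arm", "body": {
  "deltas": [
    {"x":0,"y":0,"z":0,"roll":0},
    {"x":-0.03,"y":0,"z":0,"roll":0},
    {"x":-0.05,"y":0,"z":0,"roll":0},
    {"x":0,"y":0,"z":-0.1,"roll":0},
    {"x":0,"y":0,"z":-0.1,"roll":0}
  ]
}}

```text
time: 19.62
tool_pos: [0.6686, -0.0146, 0.1126]
tool_rot: [0.672, 0.741, -0.0, -0.001]
contact_force: [0.6, -1.1, -0.1]
finger_gap: 0.0392
grip_force: 0.0
```

{"method": "jog_arm", "body": {
  "deltas": [
    {"x":0,"y":0,"z":0,"roll":0.3},
    {"x":0,"y":0,"z":0,"roll":0.14}
  ],
  "claw": 1
}}

```text
time: 19.88
tool_pos: [0.669, -0.0143, 0.1124]
tool_rot: [0.75, 0.662, 0.0, 0.0]
contact_force: [0.6, 0.3, 0.3]
finger_gap: 0.0218
grip_force: 0.0
```

```bash
python3 -c "
from h import *
go(-.193,.057,.028,1.35)"
```

```text
t 19.88 tcp [ 0.669  -0.0143  0.1124] corner [-0.0523 -0.1357] yaw-A 1.346 F [0.6 0.3] 0.3 gap 0.0218 q6 -0.071
goal [0.5098 0.1634] roll total/.5 -0.008 at present tool axes x,y,z /.5: [ 0.313 -0.36   0.169]
 after roll x,y: [ 0.315 -0.359]
```

{"method": "jog_arm", "body": {
  "deltas": [
    {"x":0.08,"y":-0.09,"z":0,"roll":0},
    {"x":0.08,"y":-0.09,"z":0,"roll":0},
    {"x":0.08,"y":-0.09,"z":0,"roll":0},
    {"x":0.074,"y":-0.09,"z":0,"roll":0},
    {"x":0,"y":0,"z":0,"roll":0}
  ]
}}

```text
time: 20.5
tool_pos: [0.5073, 0.166, 0.112]
tool_rot: [0.748, 0.664, -0.0, -0.0]
contact_force: [1.1, -1.0, 0.3]
finger_gap: 0.0003
grip_force: 0.0
```

```bash
python3 -c "
from h import *
go(-.193,.057,.028,1.35);snap('wrist','w1');snap('top','top4')
k=[-.199,.03]; g=T+R2@k;print(px('w1',[*g,.049]))
i=cv2.convertScaleAbs(cv2.imread('pics/top4.png')[165:335,230:375],alpha=1.6)
a=cv2.resize(i,None,fx=2.8,fy=2.8,interpolation=cv2.INTER_CUBIC);b=cv2.resize(cv2.convertScaleAbs(cv2.imread('pics/w1.png'),alpha=1.5),(392,294))
o=np.zeros((480,800,3),np.uint8);o[:a.shape[0],:a.shape[1]]=a[:480];o[:294,408:800]=b;cv2.imwrite('pics/c5.png',o)"
```

```text
t 20.5 tcp [0.5073 0.166  0.112 ] corner [-0.1953  0.0598] yaw-A 1.353 F [ 1.  -1.1] 0.3 gap 0.0003 q6 0.214
goal [0.5098 0.1634] roll total/.5 0.006 at present tool axes x,y,z /.5: [-0.005  0.006  0.168]
 after roll x,y: [-0.005  0.006]
[[325.84223115 315.69724495]]
```

View pics/c5.png

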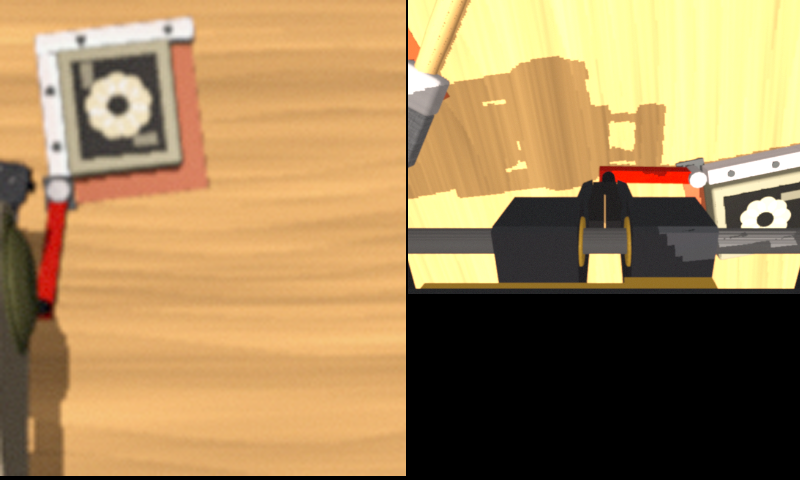

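The stone sits flush with both rails, its top corners at about (57,52), (170,38), (183,162), (70,175). The finger is above and behind the knob.

```bash
python3 -c "
from h import *
P=[R2.T@(w('top4',230+u/2.8,165+v/2.8,.03)-T) for u,v in((57,52),(170,38),(183,162),(70,175))]
print(np.round(P,4),np.mean(P,0))"
```

```text
[[-0.0007 -0.0007]
 [ 0.0005 -0.0904]
 [-0.0985 -0.09  ]
 [-0.0988 -0.0011]] [-0.04939984 -0.04556433]
```

{"method": "jog_arm", "body": {
  "deltas": [
    {"x":0,"y":0.006,"z":0.08,"roll":0},
    {"x":0,"y":0,"z":0.08,"roll":0},
    {"x":0,"y":0,"z":0.008,"roll":0},
    {"x":0,"y":0,"z":0,"roll":0},
    {"x":-0.02,"y":0,"z":0,"roll":0}
  ]
}}

```text
time: 21.22
tool_pos: [0.5119, 0.154, 0.0292]
tool_rot: [0.748, 0.663, 0.001, 0.001]
contact_force: [-0.0, 0.2, -0.1]
finger_gap: -0.0
grip_force: 0.2
```

{"method": "jog_arm", "body": {
  "deltas": [
    {"x":-0.01,"y":0,"z":0,"roll":0}
  ]
}}

```text
time: 21.35
tool_pos: [0.5108, 0.1486, 0.0288]
tool_rot: [0.749, 0.663, 0.001, 0.001]
contact_force: [0.8, 2.1, 0.3]
finger_gap: 0.0004
grip_force: 0.4
```

```bash
python3 -c "
from h import *
st()"
```

```text
t 21.35 tcp [0.5108 0.1486 0.0288] corner [-0.1935  0.0421] yaw-A 1.3494 F [1. 2.] 0.3 gap 0.0004 q6 0.184
```

Contact with the knob. Now the arc.

{"method": "jog_arm", "body": {
  "deltas": [
    {"x":-0.028,"y":-0.003,"z":0,"roll":-0.3},
    {"x":-0.028,"y":-0.003,"z":0,"roll":-0.3},
    {"x":-0.028,"y":-0.003,"z":0,"roll":-0.3}
  ]
}}

```text
time: 21.72
tool_pos: [0.5072, 0.1068, 0.0284]
tool_rot: [0.58, 0.815, 0.0, 0.0]
contact_force: [1.1, 1.6, 0.8]
finger_gap: 0.0002
grip_force: 0.4
```

```bash
python3 -c "
from h import *
p,y=st();th=np.pi-(y-A);d=np.array([np.cos(th),-np.sin(th)]);r=np.array([-np.sin(th),-np.cos(th)])
e=R2.T@(p[:2]-T)-[-.11,.01];print('th',th,'r',e@r,'d',e@d)"
```

```text
t 21.73 tcp [0.5072 0.1068 0.0284] corner [-0.2012  0.0009] yaw-A 1.8047 F [1.3 1.5] 0.8 gap 0.0002 q6 -0.353
th 1.3368521827826736 r 0.09084828510914056 d -0.012338432956665991
```

{"method": "jog_arm", "body": {
  "deltas": [
    {"x":-0.028,"y":-0.002,"z":0,"roll":-0.3},
    {"x":-0.028,"y":-0.002,"z":0,"roll":-0.3},
    {"x":-0.028,"y":-0.002,"z":0,"roll":-0.3},
    {"x":-0.028,"y":-0.002,"z":0,"roll":-0.3}
  ]
}}

```text
time: 22.22
tool_pos: [0.5329, 0.0577, 0.0283]
tool_rot: [0.313, 0.95, 0.0, 0.0]
contact_force: [-0.7, 0.8, -0.1]
finger_gap: 0.0005
grip_force: 0.4
```

```bash
cat >> h.py <<'E'
def gt():
    p,y=st();th=np.pi-(y-A);d=np.array([np.cos(th),-np.sin(th)]);r=np.array([-np.sin(th),-np.cos(th)])
    e=R2.T@(p[:2]-T)-[-.11,.01];print('th',th,'r',e@r,'d',e@d,'gate est',th-(e@d+.016)/.092)
E
python3 -c "
from h import *
gt()"
```

```text
t 22.23 tcp [0.5329 0.0577 0.0283] corner [-0.1806 -0.0505] yaw-A 2.4044 F [-0.6  0.9] -0.1 gap 0.0005 q6 -1.045
th 0.7371489555605995 r 0.09224817235632773 d -0.011621542941814111 gate est 0.6895570310151007
```

{"method": "jog_arm", "body": {
  "deltas": [
    {"x":-0.028,"y":-0.002,"z":0,"roll":-0.3},
    {"x":-0.028,"y":-0.002,"z":0,"roll":-0.3},
    {"x":-0.028,"y":-0.002,"z":0,"roll":-0.3},
    {"x":-0.01,"y":0,"z":0,"roll":-0.2}
  ]
}}

```text
time: 22.72
tool_pos: [0.5734, 0.0344, 0.0283]
tool_rot: [0.044, 0.999, -0.0, 0.0]
contact_force: [-0.6, 0.2, 0.5]
finger_gap: 0.0002
grip_force: 0.4
```

```bash
python3 -c "
from h import *
gt();snap('top','top5')
i=cv2.convertScaleAbs(cv2.imread('pics/top5.png')[165:335,230:375],alpha=1.6)
cv2.imwrite('pics/c6.png',cv2.resize(i,None,fx=3.5,fy=3.5,interpolation=cv2.INTER_CUBIC))"
```

```text
t 22.73 tcp [0.5734 0.0344 0.0283] corner [-0.1426 -0.0777] yaw-A 2.9531 F [-0.6  0.2] 0.5 gap 0.0002 q6 -1.626
th 0.18846906796512597 r 0.09229937904033733 d -0.015571106292810454 gate est 0.18380717984350048
```

View pics/c6.png

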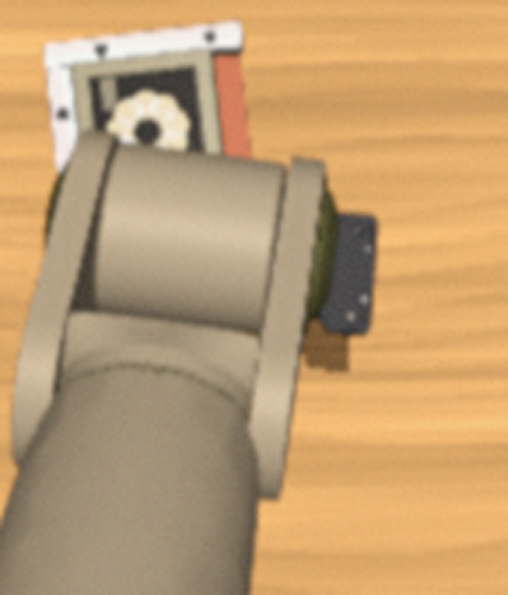

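The red bar has left its old place and is hidden under the arm. The stone is still flush. I'll close the last 0.18 rad.

{"method": "jog_arm", "body": {
  "deltas": [
    {"x":-0.015,"y":0,"z":0,"roll":-0.2},
    {"x":-0.01,"y":0,"z":0,"roll":-0.17},
    {"x":-0.006,"y":0,"z":0,"roll":0}
  ]
}}

```text
time: 23.15
tool_pos: [0.5884, 0.0345, 0.0281]
tool_rot: [-0.046, 0.999, -0.0, 0.0]
contact_force: [-0.5, 0.2, -0.5]
finger_gap: 0.0002
grip_force: 0.4
```

{"method": "jog_arm", "body": {
  "deltas": [
    {"x":-0.004,"y":0,"z":0,"roll":0}
  ]
}}

```text
time: 23.28
tool_pos: [0.5904, 0.0349, 0.028]
tool_rot: [-0.045, 0.999, -0.0, 0.0]
contact_force: [-1.0, -0.3, 0.4]
finger_gap: 0.0005
grip_force: 0.4
```

{"method": "jog_arm", "body": {
  "deltas": [
    {"x":-0.003,"y":0,"z":0,"roll":0}
  ]
}}

```text
time: 23.4
tool_pos: [0.5919, 0.0351, 0.0278]
tool_rot: [-0.046, 0.999, -0.0, 0.0]
contact_force: [-1.0, -0.2, 0.7]
finger_gap: 0.0001
grip_force: 0.4
```

```bash
python3 -c "
from h import *
gt()"
```

```text
t 23.4 tcp [0.5919 0.0351 0.0278] corner [-0.1242 -0.0789] yaw-A 3.1337 F [-1.  -0.1] 0.7 gap 0.0001 q6 -1.801
th 0.007933144707144457 r 0.0889718720637204 d -0.013469456219816529 gate est -0.01957276594702371
```

{"method": "jog_arm", "body": {
  "deltas": [
    {"x":-0.003,"y":0,"z":0,"roll":0}
  ]
}}

```text
time: 23.52
tool_pos: [0.5931, 0.0353, 0.0277]
tool_rot: [-0.046, 0.999, -0.0, -0.0]
contact_force: [-5.9, -2.3, 2.0]
finger_gap: 0.0006
grip_force: 3.1
```

{"method": "jog_arm", "body": {
  "deltas": [
    {"x":-0.003,"y":0,"z":0,"roll":0}
  ]
}}

```text
time: 23.65
tool_pos: [0.5934, 0.0353, 0.0276]
tool_rot: [-0.047, 0.999, -0.0, -0.002]
contact_force: [-14.4, -3.9, 9.1]
finger_gap: 0.0006
grip_force: 6.9
```

The stop is reached. I'll hold, back off, lift and pull clear for a look.

{"method": "jog_arm", "body": {
  "deltas": [
    {"x":0,"y":0,"z":0,"roll":0},
    {"x":0.03,"y":0,"z":0,"roll":0},
    {"x":0.05,"y":0,"z":0,"roll":0},
    {"x":0,"y":0,"z":-0.1,"roll":0},
    {"x":0,"y":0,"z":-0.1,"roll":0}
  ]
}}

```text
time: 24.28
tool_pos: [0.5548, 0.0318, 0.129]
tool_rot: [-0.046, 0.999, 0.0, -0.0]
contact_force: [0.3, 0.0, 0.2]
finger_gap: 0.0004
grip_force: 0.0
```

{"method": "jog_arm", "body": {
  "deltas": [
    {"x":0.1,"y":0,"z":-0.05,"roll":0},
    {"x":0.1,"y":0,"z":-0.05,"roll":0},
    {"x":0.1,"y":0,"z":0,"roll":0},
    {"x":0,"y":0,"z":0,"roll":0},
    {"x":0,"y":0,"z":0,"roll":0}
  ]
}}

```text
time: 24.9
tool_pos: [0.4066, 0.0176, 0.1782]
tool_rot: [-0.046, 0.999, -0.0, 0.001]
contact_force: [0.6, -0.1, 0.1]
finger_gap: 0.0006
grip_force: 0.0
```

```bash
python3 -c "
from h import *
st();snap('top','top6')
i=cv2.convertScaleAbs(cv2.imread('pics/top6.png')[165:335,230:375],alpha=1.6)
cv2.imwrite('pics/c7.png',cv2.resize(i,None,fx=3.5,fy=3.5,interpolation=cv2.INTER_CUBIC))"
```

```text
t 24.9 tcp [0.4066 0.0176 0.1782] corner [-0.3103 -0.0778] yaw-A 3.1345 F [ 0.6 -0.1] 0.1 gap 0.0006 q6 -1.91
```

View pics/c7.png

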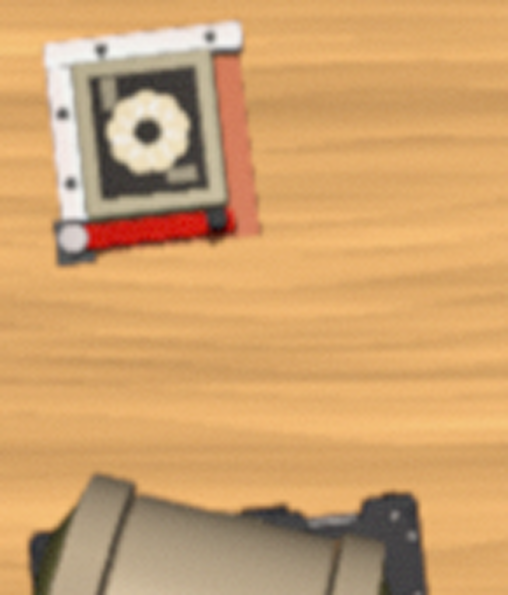

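The red bar lies parallel along the stone's near face from (73,238) to (235,222), with the knob at (218,218). The stone is flush in the corner and the arm is clear, so I'll hand in.

```bash
python3 -c "
from h import *
print(robot.finish_job())"
```

```text
the job is handed in; nothing more can be done
None
```

The dark-drawing stone is snug against both rails with the red gate swung to its stop behind it, the arm is clear, and the job is handed in; no verdict came back.

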